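# Stack a heatsink on a pile of unknown height

## Robot

A 7-joint arm with a two-finger parallel gripper is mounted at the origin on the work surface. World frame = base frame: x ahead of the robot, y to its left, z up, the work surface at z = 0. Lengths are in m, angles in degrees, forces in N, time in s.
With the tool pointing down it reaches from about 0.425 to 0.875 m from the base axis. Payload 4.7 kg.
Tool frame: the origin (TCP) lies between the finger pads; the fingertips stand 22 mm ahead of it and the grasp point (between the pads) lies 3 mm ahead of it; z points along the fingers, y is the line along which they close (so a half turn about z gives the same grasp; the last joint's range is limited). The gripper opens to 85 mm and grips with 20 to 120 N. Pads are 22 mm wide; open, the fingers measure 114 mm over their backs; the gripper's body (76 mm by 85 mm) begins 54 mm behind the grasp point. The pads swing forward as they close: fully open they stand 13 mm farther back than shut.
Start: joints at [-69.036, 18.392, -4.016, 83.108, 1.295, 78.541, -3.26], TCP at [0.224, 0.61, 0.253] pointing down, gripper open.
Joint ranges: [-163.93, 163.93], [-17.29, 119.83], [-79.2, 71.16], [3.27, 140.29], [-89.18, 269.18], [5.43, 117.66], [-154.24, 154.24]. Speed limits (degrees/s): [147.25, 147.25, 180, 180, 180, 180, 180].

## Interface

Orientations are given as [roll, pitch, yaw] about the fixed x, y, z axes, in that order (R = Rz(yaw) Ry(pitch) Rx(roll)).
In Python, from cell import sensors, optics, workorder gives the robot as it stands. The module is installed in compiled form; this text tells all that it offers.
- The arm moves only by the shell command python3 -m crank 'ROWS' [FORCE]. ROWS is text: rows parted by semicolons, each of 5 numbers parted by spaces: the closure, from -1 (fully open) to 1 (shut), so that 0 is half open, then the shift along the tool's x, y, z in m, then the turn about the tool's z in rad. A call has 1 to 20 rows; each row shifts and turns the commanded pose from where the row before left it, along the tool's axes as they then stand; what a row does not reach is not made up. A row lasts 1/8 s, in which the tool goes at most 62.5 mm and 10.7 degrees, less where a joint would pass 70% of its speed; a pose out of reach is approached as far as the arm can. A call with a gripper value outside its range is refused whole. The fingers move at their own pace and stop on an object; FORCE is the grip in N (left out, the last holds). Time passes only in rows, so rows that do not move let the fingers close. It gives the time, the measured TCP pose, the force, the opening and the grip force at its end, in the units of the state.
- sensors.get_state(): the state, without advancing time (a new reading comes with each control period).
- optics.grab_frame(name): name is "side" or "top"; returns a dict with "pixels" (384x512x3 uint8, red, green, blue), "fx", "fy", "cx", "cy" (pixels), "distortion" ([k1, k2, p1, p2, k3] as OpenCV has them; the pictures are not rectified), "rvec" (rotation vector, rad) and "tvec" (3), from world to camera coordinates, as OpenCV has them. Camera axes: x right, y down, z forward; pixel columns grow to the right and rows downward; lengths in m; the calibration is good to about 2 mm. A picture is of the moment at which its call begins. There is no depth.
- workorder.close_job(): hands the job in; it is judged then, once.
The state is a dict: "clock": time; "q": joint angles; "joint_velocities": joint speeds; "joint_efforts": joint torques, N m; "tcp_pos": TCP position; "eef_rot": TCP orientation; "wrist_force": force on the tool from outside, world axes, zero at the start; "moment": the same for the moment, N m; "gripper_width": opening from 0.0 (shut) to 1.0 (fully open); "finger_force": force on a finger pad.
Only numpy, scipy, OpenCV 4.12 (cv2) and the standard library are available. Lean on these libraries where they do the work, as an engineer would, in place of code of your own. Each camera call takes 0.05 s, during which the arm holds its last target. There are 200 camera calls.

## Task

Take the long finned heatsink off its sloping rest and lay it flat, fins up, on top of the pile of matching heatsinks in the stock rack, between the guide posts. How high the pile stands is not known: lower the heatsink gently until you feel it touch the pile, and only then let go; do not drop it or ram it down. Leave the short heatsink and the other things on the bench where they are.

Things in the scene. Friction and masses are not known exactly. Their poses are not given: they have to be found in the camera images.
- heatsink: The long heatsink to stack: aluminium slab with 7 lengthwise fins, 150 mm long (x), 60 wide (y), 24 thick (z, fins up), 0.2-0.45 kg. Origin: centre of flat underside. Starts on the rest, x pointing up the 30 degree slope, low end on the stop. Hold it across its 60 mm width at mid-length, square to the slope; fingertips lower than its underside would rub on the pile, which is as wide.
- rest: Fixed plywood rest under the long heatsink. Origin: centre of its foot, on the bench; x level, up-slope, towards the robot (the slope faces away from it). Slope rises 30 degrees along x, 48 mm wide (narrower than the heatsink), its surface 75 mm above the bench over the origin. A stop across the low end stands 14 mm above the slope surface. Foot 150 x 60 mm; top edge about 112 mm up.
- rack: Fixed stock rack. Origin: centre of its foot, on the bench; x along its length, z up. Black foot 190 x 100 mm, 45 high. In it, centred and square, stands a pile of heatsinks like the long one (150 x 60 mm) that gives about 1 mm per 3 N pressed but cannot shift; its top lies between 56 and 106 mm above the bench, different every time and not told. Either end round is fine for the heatsink laid on it.
- rack_mouth (a point): Point on the rack's centre line at the height of the post tops, 128 mm above the bench; axes as the rack's. Four dark steel guide posts at x 51 to 73 mm either side, inner faces at y 35 mm either side; one post at each end, inner face 80 mm from the centre: 5 mm play all round for a heatsink. The long sides are open between x -51 and +51 mm.
- short_heatsink: A like heatsink only 100 mm long (60 mm wide, 24 mm thick), on a second rest of the same kind. Origin: centre of its underside. To be left alone.
- reel: Bystander: a reel of solder wire, upright, 64 mm across, 38 mm high. Origin: centre of its underside.
- bin: Bystander: a small open orange bin, 100 x 75 mm, 45 mm high. Origin: centre of its underside.
- tin: Bystander: a small open steel tin, 70 mm across, 30 mm high. Origin: centre of its underside.
Things that resemble listed ones, but are neither listed nor needed, are in the scene too. Leave any blue look-alike of the heatsink alone.

How it is judged (in metres and radians):
On the way, in this order (a step that is already met when the one before it is completed fails the run):
1. the long heatsink is held by the fingers, clear of its rest (contact force between the fingers and heatsink above 0.5 N and contact force between heatsink and rest below 0.05 N and distance between heatsink and rest above 0.1 m), for 0.2 s.
2. still held, it is felt to touch the pile: in the rack between the posts, level, all but still (contact force between the fingers and heatsink above 0.5 N and contact force between heatsink and rack above 0.5 N and angle between heatsink's own z axis and vertical below 0.12 rad and linear speed of heatsink below 0.03 m/s and height (world z) of heatsink below 0.116 m and x of heatsink in the frame of rack between -0.01 and 0.01 m and y of heatsink in the frame of rack between -0.01 and 0.01 m and angle between the x axis of heatsink and the x axis of rack, either way round below 0.12 rad), for 0.1 s.
At the end, for the whole second after the job is handed in: The long heatsink lies released and at rest on the pile, fins up, flat within 3.4 deg, centred in the rack within 10 mm along and across, square within 7 deg (either end round), underside below 112 mm. Short heatsink within 15 mm of its start; reel, bin, tin within 20 mm (x of heatsink in the frame of rack between -0.01 and 0.01 m and y of heatsink in the frame of rack between -0.01 and 0.01 m and angle between the x axis of heatsink and the x axis of rack, either way round below 0.12 rad and height (world z) of heatsink below 0.112 m and angle between heatsink's own z axis and vertical below 0.06 rad and linear speed of heatsink below 0.02 m/s and angular speed of heatsink below 0.1 rad/s and contact force between heatsink and rack above 0.5 N and contact force between the fingers and heatsink below 0.05 N and distance of short_heatsink from where it was at the start of the episode below 0.015 m and distance of each of reel, bin, tin from where it was at the start of the episode below 0.02 m); the robot touches nothing.
It fails at once if the long heatsink is dropped: it moves faster than 0.35 m/s with no finger on it (a fall of over 6 mm) (contact force between the fingers and heatsink below 0.05 N and linear speed of heatsink above 0.35 m/s).
It fails at once if the long heatsink is rammed into the rack or pile with more than 45 N (contact force between heatsink and rack above 45 N).
It fails at once if a bystander is shifted: the short heatsink by more than 15 mm, or the reel, bin or tin by more than 20 mm (distance of short_heatsink from where it was at the start of the episode above 0.015 m or distance of any of reel, bin, tin from where it was at the start of the episode above 0.02 m).
It also fails if it takes over 48 s, if anything falls off the work surface, if the arm or the gripper's body presses on something with over 40 N, if the wrist force passes 120 N, or if a joint passes its speed limit or range.

## Working session

There is one attempt and no reset: what is moved stays moved. The work goes in short steps, Python scripts to look and compute and a shell command to move; the robot and the scene stay as the last step left them, time stands still between calls to the robot, and variables do not carry over. Pictures are saved under pics/ and viewed, at most 11 in all, crops included, and the job is handed in when it is done.

```bash
mkdir -p pics; python3 - <<'E'
from cell import sensors, optics
import cv2,pickle
s=sensors.get_state();print(s)
d={}
for n in("side","top"):
    f=optics.grab_frame(n);d[n]=f
    cv2.imwrite(f"pics/{n}0.png",cv2.resize(f["pixels"][:,:,::-1],None,fx=1.5,fy=1.5,interpolation=cv2.INTER_CUBIC))
    print({k:v for k,v in f.items() if k!="pixels"})
pickle.dump(d,open("f0.pkl","wb"))
E
```

```text
{'clock': 0.0, 'q': array([-69.03612574,  18.44058369,  -4.01237349,  83.17605771,
         1.29439828,  78.54034545,  -3.25792076]), 'joint_velocities': array([ 0.03162479,  0.03405167,  0.11623218, -0.047808  , -0.01647305,
        0.03324073,  0.04294002]), 'joint_efforts': array([-5.34112987e-04, -4.93571627e+01, -3.82565930e-01, -3.14336085e+01,
        1.28727959e-02,  1.10084921e-02,  2.38732997e-05]), 'tcp_pos': array([0.22387636, 0.60969484, 0.25219562]), 'eef_rot': array([-1.79888210e+02,  6.18335582e-03,  1.59844869e+02]), 'wrist_force': array([ 0.36625544, -0.12309134,  0.54864309]), 'moment': array([0.0716705 , 0.01993621, 0.04359952]), 'finger_force': 0.0, 'gripper_width': 1.0009125798264185}
{'fx': 366.76721378980704, 'fy': 366.76721378980704, 'cx': 251.35675014575835, 'cy': 190.1819985129268, 'distortion': array([-0.12032189,  0.        ,  0.        ,  0.        ,  0.        ]), 'rvec': array([ 2.0405489 , -0.44107452,  0.23008842]), 'tvec': array([-0.47228689,  0.18151323,  1.01699343])}
{'fx': 428.50372117883137, 'fy': 428.50372117883137, 'cx': 252.14872059623974, 'cy': 199.62878888914403, 'distortion': array([-0.08492694,  0.        ,  0.        ,  0.        ,  0.        ]), 'rvec': array([ 2.14182116, -2.14895243,  0.16837566]), 'tvec': array([-0.04630539,  0.50026855,  1.1140058 ])}
```

View pics/side0.png

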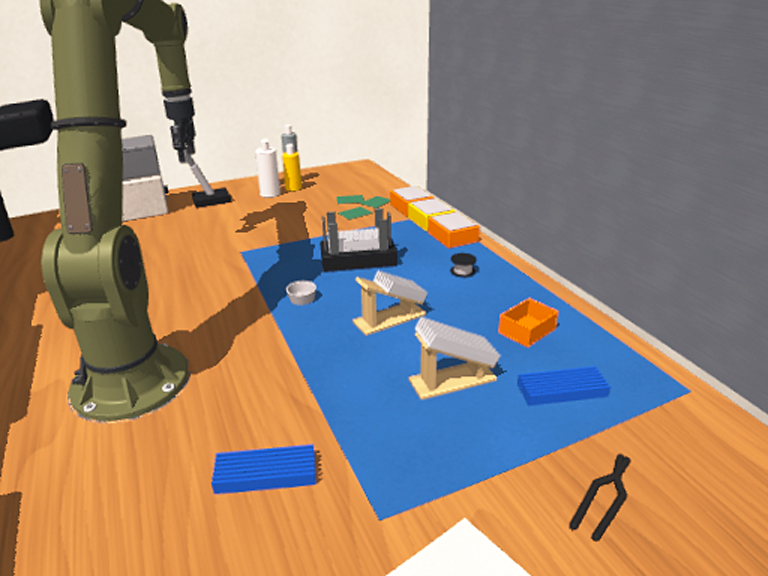

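View pics/top0.png

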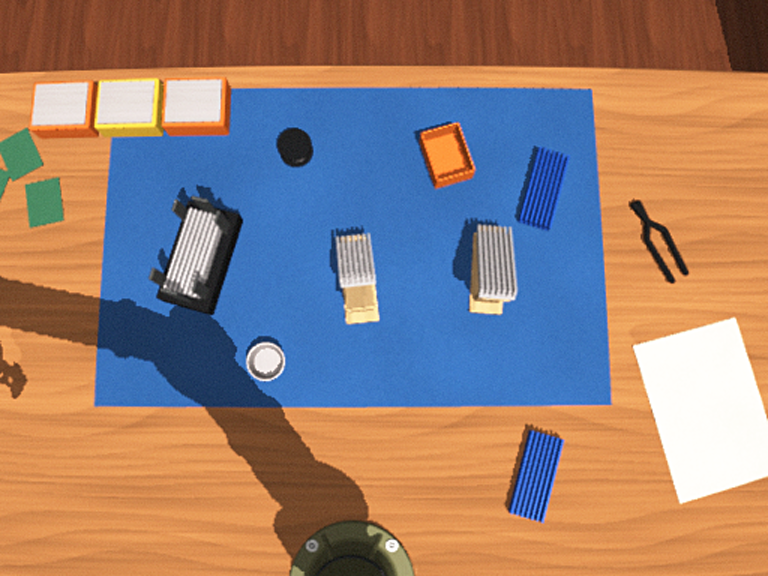

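Top view (1.5x): long heatsink at (495,262) with rest foot at (487,305), rack at (200,255), short heatsink at (355,262), tin (265,360), reel (295,147), bin (447,155). In the side view, long heatsink (457,345) and rack (358,240). Next, close crops.

```bash
python3 - <<'E'
import cv2,pickle,numpy as np
d=pickle.load(open("f0.pkl","rb"))
def c(n,u,v,w=80,h=60):
    im=d[n]["pixels"][v:v+h,u:u+w,::-1]
    return cv2.resize(im,(400,300),interpolation=cv2.INTER_CUBIC)
# 5x crops
a=np.vstack([np.hstack([c("top",290,145,),c("top",95,125,100,75+0)]),np.hstack([c("side",265,207),c("side",205,130)])])
cv2.imwrite("pics/crops.png",a)
E
```

```text
(no output)
```

View pics/crops.png

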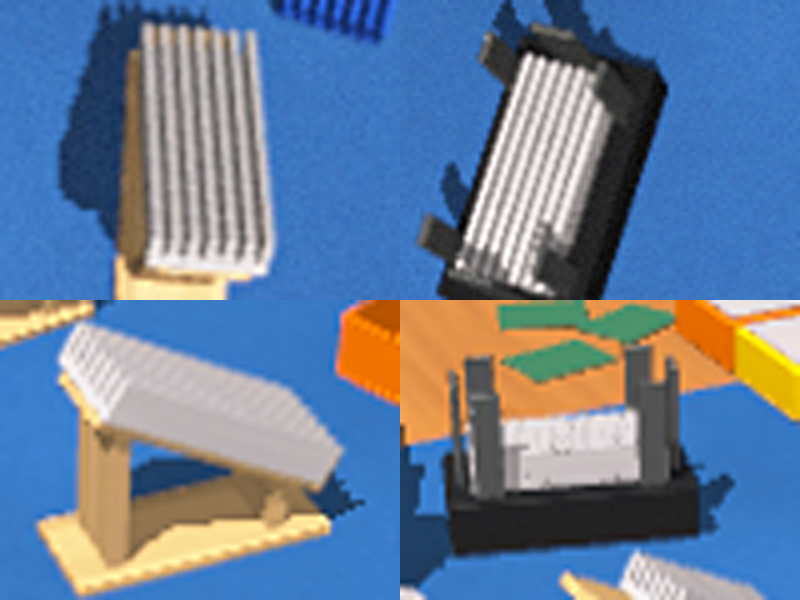

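Top-left crop: long heatsink seen from above, low-end fin corners at (143,22) and (255,32), high-end bottom edge (147,268)-(266,275). Bottom-left: the same from the side, high end left. The right crops show the rack, posts and pile. I'll fit models to these corners.

```bash
cat > h.py <<'E'
import cv2,pickle,numpy as np
from scipy.optimize import least_squares
from scipy.spatial.transform import Rotation as R
def proj(f,P):
    K=np.array([[f["fx"],0,f["cx"]],[0,f["fy"],f["cy"]],[0,0,1]])
    return cv2.projectPoints(np.float64(P).reshape(-1,3),f["rvec"],f["tvec"],K,f["distortion"])[0][:,0]
def T(p,tilt=0):  # p=x,y,z,yaw deg
    return lambda P: np.float64(P)@R.from_euler("ZY",[p[3],tilt],degrees=True).as_matrix().T+p[:3]
def fit(d,obs,p0,tilt=0,fixz=None):
    def full(p): return p if fixz is None else np.r_[p[:2],fixz,p[2]]
    def res(p):
        t=T(full(p),tilt);return np.concatenate([(proj(d[n],t(P))[0]-uv) for n,P,uv in obs])
    r=least_squares(res,p0,x_scale=[.1]*(len(p0)-1)+[10],loss="soft_l1")
    return full(r.x),r.fun.reshape(-1,2).round(1) if len(r.fun)==2*len(obs) else r.fun
E
cat > a.py <<'E'
from h import *
d=pickle.load(open("f0.pkl","rb"))
A=lambda u,v:np.array([290+u/5-.4,145+v/5-.4]); S=lambda u,v:np.array([265+u/5-.4,207+v/5-.4])
B=lambda u,v:np.array([205+(u-400)/5-.4,130+(v-300)/5-.4]); F=lambda u,v:np.array([u/1.5-.17,v/1.5-.17])
h=[("top",(-.075,-.03,.024),A(257,32)),("top",(-.075,.03,.024),A(143,22))]
# heatsink y = world -Y -> image right in top
h=[("top",(-.075,.03,.024),A(257,32)),("top",(-.075,-.03,.024),A(142,24)),("top",(.075,.03,0),A(267,275)),("top",(.075,-.03,0),A(147,268)),
("side",(.075,-.03,.024),S(75,22)),("side",(.075,-.03,0),S(60,60)),("side",(.075,.03,0),S(105,122)),("side",(-.075,.03,0),S(322,188)),("side",(-.075,.03,.024),S(343,153)),("side",(-.075,-.03,.024),S(295,88))]
hp,hr=fit(d,h,[.6,-.15,.1,180],-30);print("heatsink",hp.round(4));print(hr)
r=[("top",(.095,-.05,0),F(243,209)),("top",(-.095,-.05,0),F(210,313)),("top",(-.095,.05,.045),F(157,300)),
("side",(-.095,-.05,0),B(455,555)),("side",(.095,-.05,0),B(697,535)),("side",(-.095,-.05,.045),B(449,495)),("side",(.095,-.05,.045),B(700,478))]
rp,rr=fit(d,r,[.6,.3,-20],0,0.);print("rack",rp.round(4));print(rr)
pickle.dump((hp,rp),open("p.pkl","wb"))
# overlay
def box(x0,x1,y0,y1,z0,z1):
    c=[(x,y,z) for x in(x0,x1) for y in(y0,y1) for z in(z0,z1)]
    return [(a,b) for i,a in enumerate(c) for b in c[i+1:] if sum(p!=q for p,q in zip(a,b))==1]
out=[]
for n,u,v,w,hh in [("top",290,145,80,60),("top",95,125,120,90),("side",265,207,80,60),("side",205,130,80,60)]:
    k=400/w;im=cv2.resize(d[n]["pixels"][v:v+hh,u:u+w,::-1],(400,300),interpolation=cv2.INTER_CUBIC)
    L=[(T(hp,-30),e) for e in box(-.075,.075,-.03,.03,0,.024)]+[(T(rp),e) for e in box(-.095,.095,-.05,.05,0,.045)+box(-.08,.08,-.035,.035,.128,.128)+box(-.051,.051,-.035,.035,.128,.128)]
    for t,e in L:
        q=((proj(d[n],t(e))-[u,v]+.5)*k).astype(int);cv2.line(im,tuple(map(int,q[0])),tuple(map(int,q[1])),(0,0,255),1)
    out.append(im)
cv2.imwrite("pics/ov.png",np.vstack([np.hstack(out[:2]),np.hstack(out[2:])]))
E
python3 a.py
```

```text
heatsink [ 5.558000e-01 -2.522000e-01  7.380000e-02  1.752785e+02]
[[-0.2 -0.1]
 [ 0.8 -0.3]
 [-0.2 -0.1]
 [ 0.2 -0.6]
 [ 0.8  0.1]
 [-0.6  0.1]
 [-0.4  0.3]
 [-0.3 -0.3]
 [ 0.1 -0.5]
 [-1.   0.6]]
rack [  0.5852   0.2839   0.     -14.0383]
[[-1.4  5.4]
 [ 2.1  0.3]
 [-1.9 -2. ]
 [-0.   0.6]
 [ 0.7 -0.2]
 [ 0.3  1.9]
 [ 0.1  0.7]]
```

View pics/ov.png

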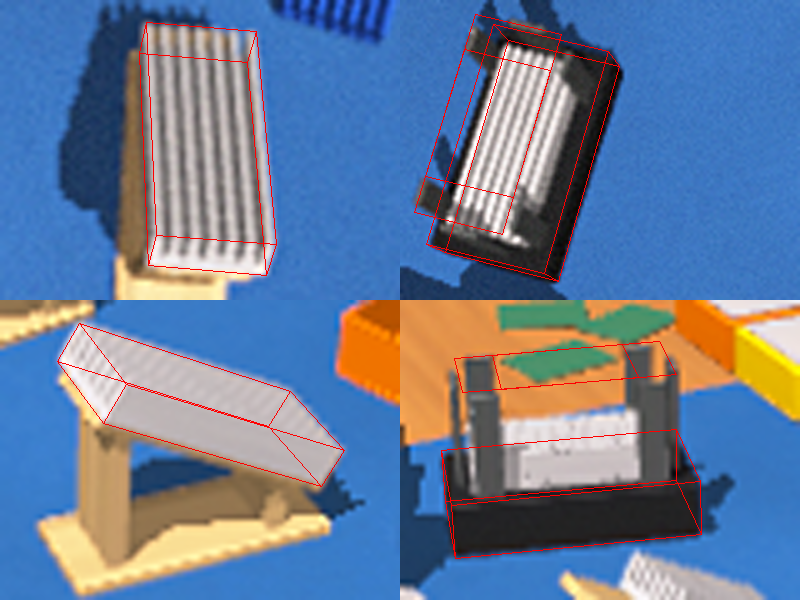

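The heatsink fit is good (within 1 px), but the rack fit is off in the top view. I'll look at a larger rack crop.

```bash
python3 - <<'E'
from h import *
d=pickle.load(open("f0.pkl","rb"))
g=lambda im:(255*(im/255.)**.5).astype(np.uint8)
a=cv2.resize(g(d["top"]["pixels"][125:213,100:166,::-1]),None,fx=6,fy=6,interpolation=cv2.INTER_CUBIC)
b=cv2.resize(g(d["side"]["pixels"][134:185,210:270,::-1]),None,fx=6.6667,fy=6.6667,interpolation=cv2.INTER_CUBIC)
o=np.zeros((528,800,3),np.uint8);o[:,:396]=a;o[:340,400:]=b[:,:400]
for x in range(0,800,50):cv2.line(o,(x,0),(x,4),(0,255,255),1)
cv2.imwrite("pics/rack.png",o)
for n in d:
    f=d[n];print(n,-R.from_rotvec(f["rvec"]).as_matrix().T@f["tvec"])
E
```

```text
side [ 0.12374627 -0.92757334  0.64387279]
top [ 0.32669376 -0.04131618  1.17685424]
```

View pics/rack.png

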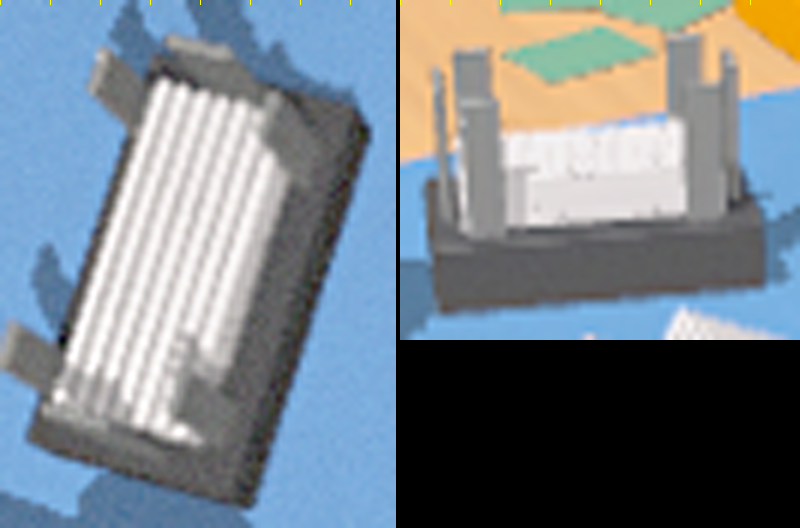

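The crop now shows clear foot corners, e.g. top view (370,132), (250,508), (28,440), and post tops in both views. I'll refit using the posts, with post thickness as an unknown.

```bash
cat > b.py <<'E'
from h import *
d=pickle.load(open("f0.pkl","rb"))
A=lambda u,v:np.array([100+u/6-.42,125+v/6-.42]); B=lambda u,v:np.array([210+(u-400)/6.667-.42,134+v/6.667-.42])
H=.128
def obs(t):return [("top",(.095,-.05,0),A(371,132)),("top",(-.095,-.05,0),A(250,508)),("top",(-.095,.05,0),A(28,440)),
("top",(.073,.035+t,H),A(102,48)),("top",(.051,.035+t,H),A(91,92)),("top",(-.051,.035+t,H),A(11,323)),("top",(-.073,.035+t,H),A(-2,370)),
("top",(.073,-.035,H),A(270,95)),("top",(.051,-.035,H),A(258,138)),("top",(-.051,-.035,H),A(187,337)),
("side",(-.095,-.05,0),B(438,312)),("side",(.095,-.05,0),B(765,287)),("side",(-.095,-.05,.045),B(433,250)),("side",(.095,-.05,.045),B(765,227)),
("side",(-.073,.035,H),B(455,52)),("side",(-.051,.035,H),B(491,50)),("side",(.051,.035,H),B(668,38)),("side",(.073,.035,H),B(702,36)),
("side",(-.073,-.035-t,H),B(462,102)),("side",(-.051,-.035-t,H),B(498,100)),("side",(.051,-.035-t,H),B(688,87)),("side",(.073,-.035-t,H),B(724,85)),
("side",(-.080,0,H),B(443,68)),("side",(.08,0,H),B(723,52))]
def res(p):
    t=T([p[0],p[1],0,p[2]]);return np.concatenate([proj(d[n],t(P))[0]-uv for n,P,uv in obs(p[3])])
r=least_squares(res,[.58,.28,-14,.006],x_scale=[.1,.1,10,.01],loss="soft_l1",f_scale=.7)
print(r.x);print(np.c_[r.fun.reshape(-1,2)].round(1).tolist())
hp,_=pickle.load(open("p.pkl","rb"));pickle.dump((hp,np.r_[r.x[:2],0,r.x[2]]),open("p.pkl","wb"))
E
python3 b.py
```

```text
[ 5.82857269e-01  2.79369406e-01 -1.59548422e+01  4.59877926e-03]
[[1.4, -0.4], [1.0, 0.7], [4.4, 2.4], [0.7, -1.1], [-0.2, -0.4], [0.2, -1.2], [-0.4, -0.8], [0.1, -1.5], [-0.6, -0.6], [-1.4, 4.3], [-0.4, 1.1], [0.1, 0.8], [-0.5, -0.3], [0.0, -0.8], [-0.6, -0.1], [-0.2, -0.2], [-0.4, -0.3], [0.1, -0.4], [-0.5, -0.2], [0.1, -0.3], [-0.8, -0.4], [-0.3, -0.5], [-0.1, 1.0], [0.1, 0.4]]
```

Rack fit: (0.583, 0.279), yaw −16°. The tool can only stay vertical, so the plan is:
1. Grip the heatsink across its width and lift it.
2. Level it on free bench by letting its low end touch first.
3. Regrip, then stack it.

```bash
cat > go.py <<'E'
import sys,numpy as np
from cell import sensors
s=sensors.get_state();p=s["tcp_pos"];y=s["eef_rot"][2]
for a in sys.argv[1:]:
    x=list(map(float,a.split(",")));ps=np.radians(y);d=np.array(x[:3])-p
    print("tool dx %.4f dy %.4f dz %.4f"%(d[0]*np.cos(ps)+d[1]*np.sin(ps),d[0]*np.sin(ps)-d[1]*np.cos(ps),-d[2]),end=" ")
    if len(x)>3: print("turn %.4f"%np.radians((y-x[3]+90)%180-90));y=x[3]
    else: print()
    p=np.array(x[:3])
print(s["clock"],s["tcp_pos"].round(4),s["eef_rot"].round(2),"F",s["wrist_force"].round(2),"w",round(s["gripper_width"],3),s["finger_force"])
E
python3 go.py .55,.2,.25 .563,-.253,.25,175.3
```

```text
tool dx -0.4473 dy -0.2723 dz 0.0023 
tool dx -0.1683 dy -0.4208 dz -0.0000 turn -0.2698
0.1 [0.2239 0.6098 0.2523] [-1.7990e+02  1.0000e-02  1.5984e+02] F [ 1.15  0.03 -0.33] w 1.0 0.0
```

```bash
python3 -m crank '-1 -.02 -.012 0 0;-1 -.038 -.023 0 0;-1 -.038 -.023 0 0;-1 -.038 -.023 0 0;-1 -.038 -.023 0 0;-1 -.038 -.023 0 0;-1 -.038 -.023 0 0;-1 -.038 -.023 0 0;-1 -.038 -.023 0 0;-1 -.038 -.023 0 0;-1 -.038 -.023 0 0;-1 -.038 -.023 0 0' ; python3 -m crank '-1 -.014 -.035 0 0;-1 -.014 -.035 0 0;-1 -.014 -.035 0 0;-1 -.014 -.035 0 0;-1 -.014 -.035 0 0;-1 -.014 -.035 0 0;-1 -.014 -.035 0 0;-1 -.014 -.035 0 0;-1 -.014 -.035 0 0;-1 -.014 -.035 0 0;-1 -.014 -.035 0 0;-1 -.014 -.035 0 0;-1 0 0 0 -.09;-1 0 0 0 -.09;-1 0 0 0 -.09;-1 0 0 0 0' ; python3 go.py .563,-.253,.16,175.3 .563,-.253,.097
```

```text
clock: 1.6
tcp_pos: [0.5446, 0.2072, 0.2534]
eef_rot: [-180.0, 0.0, 159.7]
wrist_force: [0.6, 1.0, -0.1]
gripper_width: 0.996
finger_force: 0.0
clock: 3.6
tcp_pos: [0.5555, -0.243, 0.2533]
eef_rot: [180.0, -0.0, 175.1]
wrist_force: [0.0, -0.8, 0.1]
gripper_width: 1.0
finger_force: 0.0
tool dx -0.0083 dy -0.0093 dz 0.0933 turn -0.0026
tool dx 0.0000 dy 0.0000 dz 0.0630 
3.6 [ 0.5555 -0.243   0.2533] [ 1.7998e+02 -2.0000e-02  1.7515e+02] F [ 0.01 -0.8   0.07] w 1.0 0.0
```

```bash
python3 -m crank '-1 -.008 -.009 .02 0;-1 0 0 .025 0;-1 0 0 .025 0;-1 0 0 .023 0;-1 0 0 0 0'; python3 go.py .563,-.253,.097,175.3; python3 - <<'E'
from h import *
from cell import optics
f=optics.grab_frame("side");t=optics.grab_frame("top")
a=cv2.resize(f["pixels"][180:270,240:360,::-1],(400,300));b=cv2.resize(t["pixels"][130:220,270:390,::-1],(400,300))
cv2.imwrite("pics/pre.png",np.hstack([a,b]))
E
```

```text
clock: 4.22
tcp_pos: [0.5622, -0.2513, 0.157]
eef_rot: [180.0, -0.3, 175.2]
wrist_force: [0.4, 0.0, 0.5]
gripper_width: 1.0
finger_force: 0.0
tool dx -0.0009 dy -0.0016 dz 0.0600 turn -0.0013
4.225 [ 0.5622 -0.2513  0.157 ] [179.96  -0.32 175.23] F [0.36 0.04 0.5 ] w 1.0 0.0
```

View pics/pre.png

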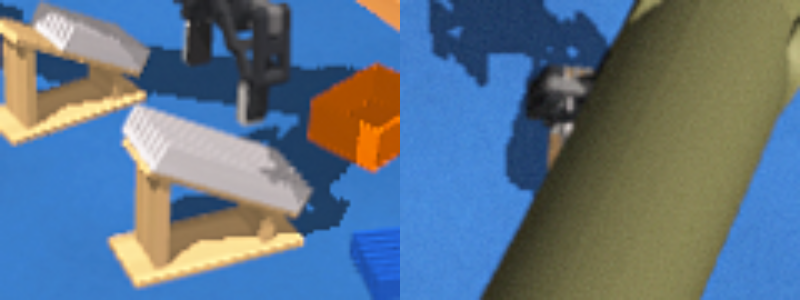

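The picture shows the fingers above and around the heatsink: near fingertip at about (255,122), far one at about (197,65). I'll check these against the projection.

```bash
python3 - <<'E'
from h import *
d=pickle.load(open("f0.pkl","rb"))
c=np.array([.5622,-.2513,.157-.012]);y=np.array([np.sin(np.radians(175.2)),-np.cos(np.radians(175.2)),0])
for k in(-.05,0,.05):print(k,(proj(d["side"],c+k*y)[0]-[240,180])*400/120)
hp,_=pickle.load(open("p.pkl","rb"));print((proj(d["side"],hp[:3])[0]-[240,180])*400/120)
E
```

```text
-0.05 [250.73331059 127.01681609]
0 [220.52340192  93.40266627]
0.05 [192.75624854  62.54933935]
[209.28076914 171.73695159]
```

The projection agrees. Descend, then close.

```bash
python3 -m crank '-1 -.001 -.002 .02 0;-1 0 0 .02 0;-1 0 0 .012 0;-1 0 0 .008 0;-1 0 0 0 0'; python3 go.py .563,-.253,.097,175.3
```

```text
clock: 4.95
tcp_pos: [0.5646, -0.2532, 0.0996]
eef_rot: [180.0, -0.1, 175.3]
wrist_force: [-0.8, 0.8, 0.0]
gripper_width: 1.0
finger_force: 0.0
tool dx 0.0016 dy 0.0001 dz 0.0026 turn 0.0003
4.95 [ 0.5646 -0.2532  0.0996] [ 1.7999e+02 -6.0000e-02  1.7532e+02] F [-0.82  0.79  0.05] w 1.0 0.0
```

```bash
python3 -m crank '-1 .001 0 .002 0;.2 0 0 0 0;.6 0 0 0 0;1 0 0 0 0;1 0 0 0 0;1 0 0 0 0;1 0 0 0 0' 40; python3 go.py .563,-.253,.25,175.3
```

```text
clock: 5.82
tcp_pos: [0.5642, -0.2532, 0.0991]
eef_rot: [180.0, 0.0, 175.3]
wrist_force: [-1.9, 1.5, 6.1]
gripper_width: 0.691
finger_force: 45.0
tool dx 0.0013 dy 0.0001 dz -0.1509 turn 0.0004
5.825 [ 0.5642 -0.2532  0.0991] [1.7998e+02 4.0000e-02 1.7532e+02] F [-1.94  1.45  6.1 ] w 0.691 44.98181462287903
```

Gripped (0.69 × 85 ≈ 59 mm). Lift.

```bash
python3 -m crank '1 0 0 -.005 0;1 0 0 -.01 0;1 0 0 -.02 0;1 0 0 -.025 0;1 0 0 -.025 0;1 0 0 -.025 0;1 0 0 -.025 0;1 0 0 0 0;1 0 0 0 0'; python3 go.py .45,-.125,.24,175.3; python3 - <<'E'
from h import *
from cell import optics
f=optics.grab_frame("side");d=pickle.load(open("f0.pkl","rb"))
a=cv2.resize(f["pixels"][150:270,220:380,::-1],(800,600))
cv2.imwrite("pics/lift.png",a)
for p in [(.45,-.125,0),(.375,-.15,0),(.525,-.15,0),(.375,-.1,0),(.525,-.1,0),(.45,-.068,0),(.45,-.182,0)]:print(p,proj(d["top"],p)[0]*1.5)
E
```

```text
clock: 6.95
tcp_pos: [0.5635, -0.2531, 0.2328]
eef_rot: [180.0, -0.0, 175.3]
wrist_force: [-0.1, -0.1, -4.2]
gripper_width: 0.69
finger_force: 44.1
tool dx 0.1236 dy 0.1184 dz -0.0072 turn 0.0002
6.95 [ 0.5635 -0.2531  0.2328] [ 1.7998e+02 -4.0000e-02  1.7531e+02] F [-0.07 -0.12 -4.19] w 0.69 44.07162845134735
(0.45, -0.125, 0) [420.06425411 329.34439913]
(0.375, -0.15, 0) [434.26264515 370.17323017]
(0.525, -0.15, 0) [432.95961858 289.12492865]
(0.375, -0.1, 0) [406.89284996 370.30349938]
(0.525, -0.1, 0) [406.07860521 289.19542206]
(0.45, -0.068, 0) [389.10489504 329.4521914 ]
(0.45, -0.182, 0) [450.95694916 329.22497548]
```

View pics/lift.png

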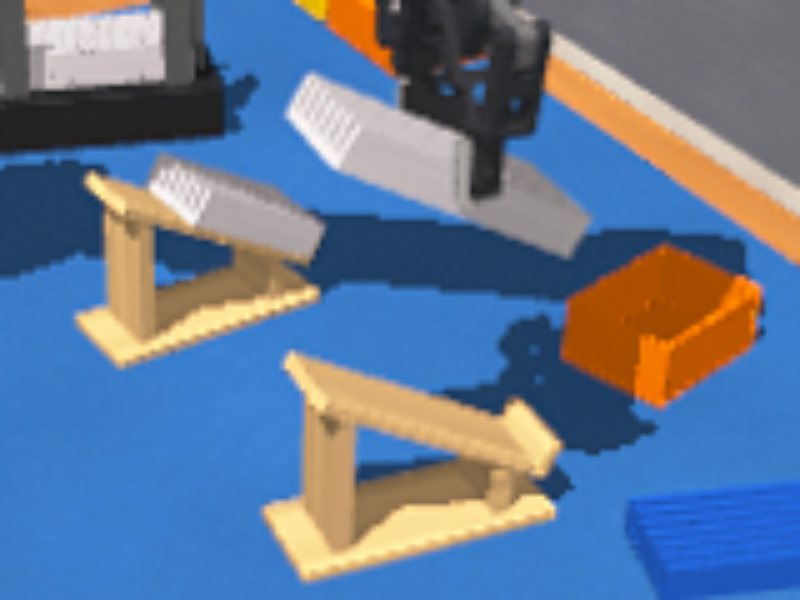

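Held firmly and clear of the rest, tilted 30° and 4.2 N heavy. Move over free bench at (0.44, −0.13).

```bash
python3 -m crank '1 .022 .019 0 0;1 .028 .023 0 0;1 .028 .024 0 0;1 .028 .024 0 0;1 .027 .023 0 0;1 0 0 .03 0;1 0 0 .04 0;1 0 0 .04 0;1 0 0 .03 0;1 0 0 .01 0;1 0 0 0 0'; python3 go.py .44,-.13,.064,175.3
```

```text
clock: 8.38
tcp_pos: [0.4402, -0.1298, 0.0829]
eef_rot: [-180.0, -0.1, 175.3]
wrist_force: [0.0, -0.7, -3.1]
gripper_width: 0.689
finger_force: 44.8
tool dx 0.0001 dy -0.0002 dz 0.0189 turn 0.0001
8.375 [ 0.4402 -0.1298  0.0829] [-1.7999e+02 -9.0000e-02  1.7531e+02] F [ 0.01 -0.66 -3.09] w 0.689 44.829325675964355
```

```bash
for i in 1; do python3 -m crank '1 0 0 .005 0;1 0 0 .005 0;1 0 0 .005 0;1 0 0 .004 0;1 0 0 .004 0;1 0 0 .004 0' 20; done;  python3 go.py .44,-.13,.03
```

```text
clock: 9.12
tcp_pos: [0.4404, -0.1299, 0.0569]
eef_rot: [180.0, -0.1, 175.3]
wrist_force: [-5.7, 0.5, 7.6]
gripper_width: 0.691
finger_force: 46.1
tool dx 0.0004 dy -0.0002 dz 0.0269 
9.125 [ 0.4404 -0.1299  0.0569] [ 1.7997e+02 -5.0000e-02  1.7531e+02] F [-5.67  0.47  7.6 ] w 0.691 46.111326813697815
```

```bash
python3 -m crank '1 0 0 .004 0;1 0 0 .004 0;1 0 0 .004 0;1 0 0 .004 0';  python3 go.py .44,-.13,.03
```

```text
clock: 9.62
tcp_pos: [0.4408, -0.13, 0.0407]
eef_rot: [180.0, 0.0, 175.3]
wrist_force: [-3.4, 0.5, 4.3]
gripper_width: 0.69
finger_force: 45.9
tool dx 0.0008 dy -0.0001 dz 0.0107 
9.625 [ 0.4408 -0.13    0.0407] [1.7999e+02 3.0000e-02 1.7530e+02] F [-3.44  0.51  4.28] w 0.69 45.89896380901337
```

It pivots at a modest force. Keep going down slowly.

```bash
python3 -m crank '1 0 0 .004 0;1 0 0 .003 0;1 0 0 .002 0;1 0 0 0 0';  python3 go.py .44,-.13,.03; python3 - <<'E'
from h import *
from cell import optics
f=optics.grab_frame("side")
cv2.imwrite("pics/lvl.png",cv2.resize(f["pixels"][160:250,200:320,::-1],(800,600)))
E
```

```text
clock: 10.12
tcp_pos: [0.4406, -0.1298, 0.0311]
eef_rot: [-180.0, -0.0, 175.3]
wrist_force: [-4.0, -0.4, 1.9]
gripper_width: 0.693
finger_force: 45.9
tool dx 0.0006 dy -0.0002 dz 0.0011 
10.125 [ 0.4406 -0.1298  0.0311] [-1.8000e+02 -1.0000e-02  1.7531e+02] F [-3.97 -0.36  1.92] w 0.693 45.9105509519577
```

View pics/lvl.png

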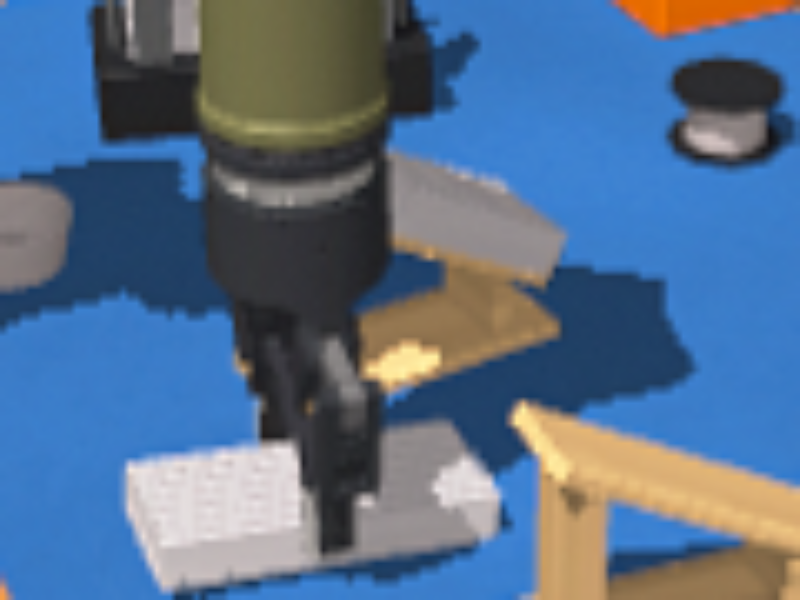

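It shows the heatsink almost flat on the bench, with the finger near mid-length (335,530) between its ends at (165,590) and (500,535). Settle it, open, and measure the pose.

```bash
python3 -m crank '1 0 0 .002 0;1 0 0 .001 0;1 0 0 0 0';  python3 go.py .44,-.13,.028
```

```text
clock: 10.55
tcp_pos: [0.4406, -0.1297, 0.0283]
eef_rot: [180.0, 0.0, 175.3]
wrist_force: [-2.3, 0.2, 1.3]
gripper_width: 0.687
finger_force: 45.9
tool dx 0.0006 dy -0.0003 dz 0.0003 
10.55 [ 0.4406 -0.1297  0.0283] [180.     0.   175.31] F [-2.33  0.19  1.31] w 0.687 45.9492552280426
```

```bash
python3 -m crank '1 0 0 .002 0;1 0 0 0 0';  python3 go.py; python3 -m crank '.5 0 0 0 0;0 0 0 0 0;-.5 0 0 0 0;-.6 0 0 0 0;-1 0 0 0 0;-1 0 0 0 0;-1 0 0 -.03 0;-1 0 0 -.04 0;-1 0 0 -.04 0;-1 0 0 -.03 0;-1 0 0 0 0'; python3 - <<'E'
from h import *
from cell import optics
d={n:optics.grab_frame(n) for n in("side","top")};pickle.dump(d,open("f1.pkl","wb"))
a=cv2.resize(d["side"]["pixels"][200:260,210:290,::-1],(400,300),interpolation=cv2.INTER_CUBIC)
b=cv2.resize(d["top"]["pixels"][180:255,240:340,::-1],(400,300),interpolation=cv2.INTER_CUBIC)
cv2.imwrite("pics/rel.png",np.hstack([a,b]))
E
```

```text
clock: 10.8
tcp_pos: [0.4407, -0.1298, 0.0262]
eef_rot: [-180.0, 0.0, 175.3]
wrist_force: [-3.3, -0.3, 1.6]
gripper_width: 0.689
finger_force: 45.9
10.8 [ 0.4407 -0.1298  0.0262] [-1.8000e+02  2.0000e-02  1.7531e+02] F [-3.35 -0.34  1.63] w 0.689 45.94490647315979
clock: 12.18
tcp_pos: [0.4424, -0.1301, 0.1687]
eef_rot: [180.0, 0.3, 175.3]
wrist_force: [0.3, 0.5, -0.1]
gripper_width: 1.002
finger_force: 0.0
```

View pics/rel.png

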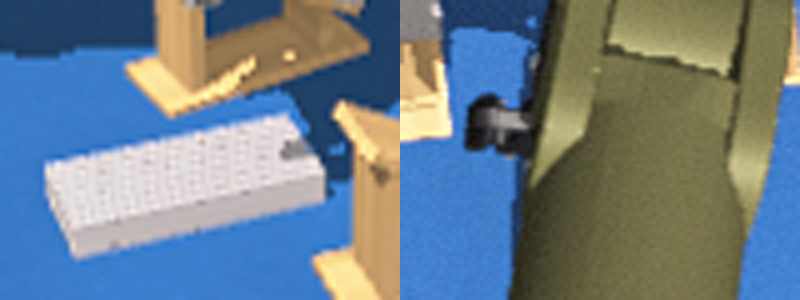

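Heatsink lies flat, fins up: top corners at (47,162), (287,114), (325,175), (77,228). Fit its pose from the side view.

```bash
python3 - <<'E'
from h import *
d=pickle.load(open("f1.pkl","rb"));S=lambda u,v:np.array([210+u/5-.4,200+v/5-.4])
o=[(.075,-.03,.024,47,162),(-.075,-.03,.024,288,114),(-.075,.03,.024,325,175),(.075,.03,.024,75,228),(.075,.03,0,79,257),(.075,-.03,0,50,194),(-.075,.03,0,325,203)]
p,r=fit(d,[("side",q[:3],S(*q[3:])) for q in o],[.44,-.13,175],0,0.);print(p,r.tolist())
E
python3 go.py .44,-.13,.028,175.3
```

```text
[ 4.45131556e-01 -1.30084640e-01  0.00000000e+00  1.74598488e+02] [[-0.0, 0.4], [0.4, 0.0], [0.4, -1.1], [-0.4, -0.8], [-0.7, 0.3], [-0.1, 0.7], [0.3, 0.0]]
tool dx 0.0003 dy -0.0004 dz 0.1379 turn 0.0003
12.275 [ 0.4403 -0.1296  0.1659] [ 1.7998e+02 -1.0000e-02  1.7532e+02] F [-0.02  0.15 -0.35] w 1.0 0.0
```

```bash
python3 -m crank '-1 -.005 0 .03 0;-1 0 0 .035 0;-1 0 0 .035 0;-1 0 0 .025 0;-1 0 0 .01 0;-1 0 0 .004 0;-1 0 0 0 0;.2 0 0 0 0;.6 0 0 0 0;1 0 0 0 0;1 0 0 0 0;1 0 0 0 0;1 0 0 0 0' 60; python3 go.py; python3 -m crank '1 0 0 -.005 0;1 0 0 -.01 0;1 0 0 -.025 0;1 0 0 -.03 0;1 0 0 -.035 0;1 0 0 -.035 0;1 0 0 -.035 0;1 0 0 -.035 0;1 0 0 -.015 0;1 0 0 0 0'; python3 go.py .583,.279,.245,164.05 .583,.279,.19
```

```text
clock: 13.9
tcp_pos: [0.4465, -0.1303, 0.0285]
eef_rot: [180.0, 0.1, 175.3]
wrist_force: [-1.0, 0.4, 6.0]
gripper_width: 0.683
finger_force: 65.1
13.9 [ 0.4465 -0.1303  0.0285] [1.7997e+02 1.1000e-01 1.7531e+02] F [-0.97  0.36  6.01] w 0.683 65.09097933769226
clock: 15.15
tcp_pos: [0.4458, -0.1303, 0.2527]
eef_rot: [180.0, 0.1, 175.3]
wrist_force: [-0.3, -0.1, -4.4]
gripper_width: 0.684
finger_force: 65.8
tool dx -0.1033 dy 0.4191 dz 0.0077 turn 0.1965
tool dx 0.0000 dy 0.0000 dz 0.0550 
15.15 [ 0.4458 -0.1303  0.2527] [1.7998e+02 8.0000e-02 1.7531e+02] F [-0.35 -0.14 -4.41] w 0.684 65.8154046535492
```

```bash
python3 -m crank '1 -.004 .015 0 0;1 -.007 .03 0 0;1 -.007 .03 0 0;1 -.0075 .03 0 0;1 -.0075 .03 0 0;1 -.0075 .03 0 0;1 -.0075 .03 0 0;1 -.0075 .03 0 0;1 -.0075 .03 0 0;1 -.0075 .03 0 0;1 -.0075 .03 0 0;1 -.0075 .03 0 0;1 -.0075 .03 0 0;1 -.007 .029 0 0;1 -.004 .015 0 0;1 0 0 0 .065;1 0 0 0 .065;1 0 0 0 .0665;1 0 0 0 0'; python3 go.py .583,.279,.17,164.05; python3 -m crank '1 0 0 .02 0;1 0 0 .03 0;1 0 0 .025 0;1 0 0 0 0;1 0 0 0 0'; python3 go.py .583,.279,.165,164.05;python3 - <<'E'
from h import *
from cell import optics
d={n:optics.grab_frame(n) for n in("side","top")};pickle.dump(d,open("f2.pkl","wb"))
a=cv2.resize(d["side"]["pixels"][110:192,195:275,::-1],(585,600),interpolation=cv2.INTER_CUBIC)
b=cv2.resize(d["top"]["pixels"][105:225,95:175,::-1],(215,322),interpolation=cv2.INTER_CUBIC)
o=np.zeros((600,800,3),np.uint8);o[:,:585]=a;o[:322,585:]=b
cv2.imwrite("pics/above.png",o)
E
```

```text
clock: 17.52
tcp_pos: [0.5829, 0.2786, 0.2511]
eef_rot: [-179.9, -0.1, 164.1]
wrist_force: [-0.0, -0.8, -2.5]
gripper_width: 0.682
finger_force: 65.7
tool dx 0.0000 dy 0.0004 dz 0.0811 turn 0.0005
17.525 [0.5829 0.2786 0.2511] [-1.7991e+02 -9.0000e-02  1.6408e+02] F [-0.02 -0.82 -2.5 ] w 0.682 65.71695327758789
clock: 18.15
tcp_pos: [0.5837, 0.279, 0.1776]
eef_rot: [180.0, 0.0, 164.1]
wrist_force: [1.3, 0.9, -2.9]
gripper_width: 0.68
finger_force: 65.7
tool dx 0.0007 dy -0.0002 dz 0.0126 turn 0.0003
18.15 [0.5837 0.279  0.1776] [1.7998e+02 3.0000e-02 1.6407e+02] F [ 1.28  0.89 -2.94] w 0.68 65.74230551719666
```

View pics/above.png

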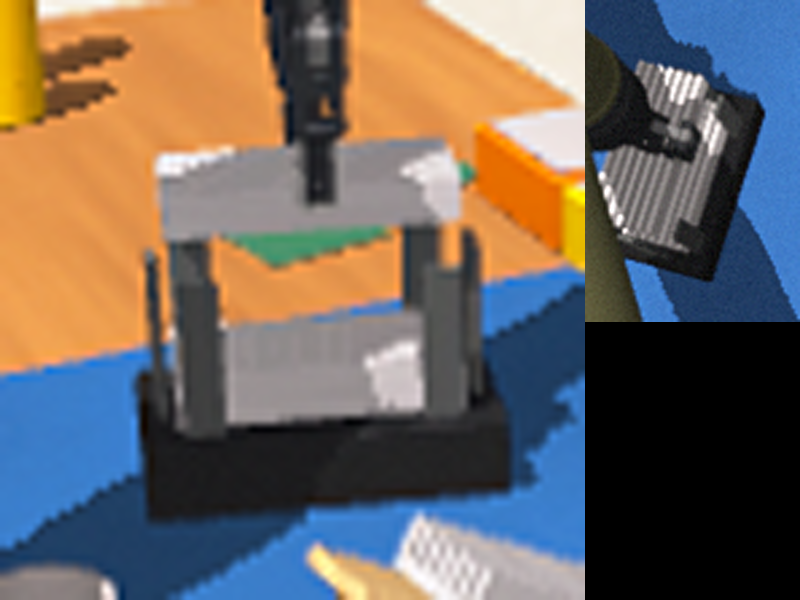

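The heatsink hovers level over the rack: near underside corners at (165,240) and (460,217), posts below. Check its offset from the rack centre.

```bash
python3 - <<'E'
from h import *
d=pickle.load(open("f2.pkl","rb"));k=585/80;S=lambda u,v:np.array([195+u/k-.43,110+v/k-.43])
o=[(.075,.03,0,165,240),(-.075,.03,0,460,217),(-.075,-.03,.024,443,140),(.075,-.03,.024,157,154),(-.075,.03,.024,461,166),(.075,.03,.024,160,183)]
for z in (.149,):
    p,r=fit(d,[("side",q[:3],S(*q[3:])) for q in o],[.58,.28,164],0,z);print(p,r.tolist())
p,r=fit(d,[("side",q[:3],S(*q[3:])) for q in o],[.58,.28,.149,164],0);print(p,r.tolist())
_,rp=pickle.load(open("p.pkl","rb"));print(rp)
E
```

```text
[5.83328241e-01 2.83296999e-01 1.49000000e-01 1.63681899e+02] [[-0.1, -0.4], [0.1, -0.0], [0.1, -1.0], [-0.2, -0.4], [-0.1, 0.8], [0.1, 1.2]]
[5.84895243e-01 2.87405747e-01 1.47283486e-01 1.63612141e+02] [[-0.1, -0.4], [0.0, -0.0], [0.1, -1.0], [-0.1, -0.4], [-0.2, 0.8], [0.2, 1.2]]
[  0.58285727   0.27936941   0.         -15.95484223]
```

Aligned within a couple of mm. Estimate the pile height roughly while entering between the posts.

```bash
python3 - <<'E'
from h import *
d=pickle.load(open("f2.pkl","rb"));_,rp=pickle.load(open("p.pkl","rb"));k=585/80
for z in (.056,.066,.076,.086,.096,.106):print(z,[((proj(d["side"],T(rp)((0,y,z)))[0]-[195,110])*k).round().tolist() for y in(-.03,.03)])
E
python3 -m crank '1 0 0 .006 0;1 0 0 .006 0;1 0 0 .005 0;1 0 0 .005 0;1 0 0 .005 0;1 0 0 .004 0;1 0 0 .003 0;1 0 0 0 0';python3 go.py .583,.279,.13,164.05
```

```text
0.056 [[319.0, 394.0], [308.0, 348.0]]
0.066 [[319.0, 377.0], [307.0, 331.0]]
0.076 [[318.0, 359.0], [306.0, 313.0]]
0.086 [[317.0, 341.0], [306.0, 296.0]]
0.096 [[316.0, 323.0], [305.0, 279.0]]
0.106 [[316.0, 305.0], [304.0, 261.0]]
clock: 19.25
tcp_pos: [0.5834, 0.2788, 0.1431]
eef_rot: [-180.0, -0.0, 164.1]
wrist_force: [0.6, -0.5, -3.8]
gripper_width: 0.679
finger_force: 65.8
tool dx 0.0004 dy 0.0000 dz 0.0131 turn 0.0001
19.25 [0.5834 0.2788 0.1431] [-1.7999e+02 -1.0000e-02  1.6406e+02] F [ 0.62 -0.53 -3.82] w 0.679 65.82530379295349
```

The posts were entered freely. The pile top looks about 75 mm high, so touch is expected near TCP z ≈ 0.103.

```bash
python3 -m crank '1 0 0 .004 0;1 0 0 .004 0;1 0 0 .004 0;1 0 0 .004 0;1 0 0 .004 0;1 0 0 .003 0;1 0 0 0 0';python3 go.py .583,.279,.103,164.05
```

```text
clock: 20.12
tcp_pos: [0.5833, 0.2788, 0.12]
eef_rot: [-180.0, -0.0, 164.1]
wrist_force: [1.0, -1.0, -3.4]
gripper_width: 0.683
finger_force: 65.8
tool dx 0.0003 dy 0.0001 dz 0.0170 turn 0.0001
20.125 [0.5833 0.2788 0.12  ] [-1.7998e+02 -2.0000e-02  1.6405e+02] F [ 0.96 -0.97 -3.41] w 0.683 65.82573294639587
```

```bash
python3 -m crank '1 0 0 .002 0;1 0 0 .002 0;1 0 0 .002 0;1 0 0 0 0';python3 go.py .583,.279,.103,164.05
```

```text
clock: 20.62
tcp_pos: [0.5833, 0.2789, 0.1141]
eef_rot: [-180.0, -0.0, 164.1]
wrist_force: [0.3, 0.2, -3.6]
gripper_width: 0.681
finger_force: 65.8
tool dx 0.0003 dy 0.0000 dz 0.0111 turn 0.0001
20.625 [0.5833 0.2789 0.1141] [-1.7999e+02 -2.0000e-02  1.6406e+02] F [ 0.31  0.19 -3.56] w 0.681 65.82558631896973
```

```bash
python3 -m crank '1 0 0 .002 0;1 0 0 .002 0;1 0 0 0 0;1 0 0 0 0';python3 go.py .583,.279,.103,164.05
```

```text
clock: 21.12
tcp_pos: [0.5835, 0.2789, 0.1103]
eef_rot: [180.0, 0.0, 164.1]
wrist_force: [-0.5, -0.7, -2.7]
gripper_width: 0.685
finger_force: 65.8
tool dx 0.0005 dy -0.0001 dz 0.0073 turn 0.0001
21.125 [0.5835 0.2789 0.1103] [180.     0.   164.06] F [-0.54 -0.75 -2.74] w 0.685 65.82528948783875
```

```bash
python3 -m crank '1 0 0 .002 0;1 0 0 .002 0;1 0 0 0 0;1 0 0 0 0';python3 go.py .583,.279,.103,164.05
```

```text
clock: 21.62
tcp_pos: [0.5835, 0.2789, 0.1063]
eef_rot: [180.0, -0.0, 164.1]
wrist_force: [0.3, 0.5, -3.8]
gripper_width: 0.684
finger_force: 65.8
tool dx 0.0005 dy -0.0000 dz 0.0033 turn 0.0001
21.625 [0.5835 0.2789 0.1063] [180.    -0.   164.06] F [ 0.32  0.5  -3.77] w 0.684 65.82537174224854
```

```bash
python3 -m crank '1 0 0 .0015 0;1 0 0 .0015 0;1 0 0 0 0;1 0 0 0 0';python3 go.py .583,.279,.103,164.05
```

```text
clock: 22.12
tcp_pos: [0.5836, 0.279, 0.1037]
eef_rot: [180.0, 0.0, 164.1]
wrist_force: [-1.4, -0.3, -1.3]
gripper_width: 0.684
finger_force: 66.1
tool dx 0.0006 dy -0.0002 dz 0.0007 turn 0.0001
22.125 [0.5836 0.279  0.1037] [1.7998e+02 2.0000e-02 1.6406e+02] F [-1.41 -0.33 -1.26] w 0.684 66.1375093460083
```

Force rises (−3.8 → −1.3 N): first touch. Press a little more to be sure.

```bash
python3 -m crank '1 0 0 .0015 0;1 0 0 .001 0;1 0 0 0 0;1 0 0 0 0;1 0 0 0 0';python3 go.py .583,.279,.103,164.05
```

```text
clock: 22.75
tcp_pos: [0.5837, 0.279, 0.1017]
eef_rot: [180.0, 0.0, 164.1]
wrist_force: [-2.8, -1.4, 4.8]
gripper_width: 0.685
finger_force: 66.7
tool dx 0.0007 dy -0.0002 dz -0.0013 turn 0.0001
22.75 [0.5837 0.279  0.1017] [1.7997e+02 2.0000e-02 1.6406e+02] F [-2.83 -1.36  4.78] w 0.685 66.72435879707336
```

Contact is firm at about 9 N. Release and retreat upward.

```bash
python3 -m crank '.4 0 0 0 0;.2 0 0 0 0;-.2 0 0 0 0;-.5 0 0 0 0;-.8 0 0 0 0;-1 0 0 0 0;-1 0 0 0 0;-1 0 0 -.01 0;-1 0 0 -.025 0;-1 0 0 -.03 0;-1 0 0 -.03 0;-1 0 0 -.03 0;-1 0 0 -.03 0;-1 0 0 0 0;-1 0 0 0 0'; python3 - <<'E'
from h import *
from cell import optics
f=optics.grab_frame("side");pickle.dump({"side":f},open("f3.pkl","wb"))
cv2.imwrite("pics/fin.png",cv2.resize(f["pixels"][110:192,195:275,::-1],(585,600),interpolation=cv2.INTER_CUBIC))
E
```

```text
clock: 24.62
tcp_pos: [0.5832, 0.2788, 0.2555]
eef_rot: [-180.0, -0.0, 164.1]
wrist_force: [-0.1, 0.1, -0.3]
gripper_width: 1.002
finger_force: 0.0
```

View pics/fin.png

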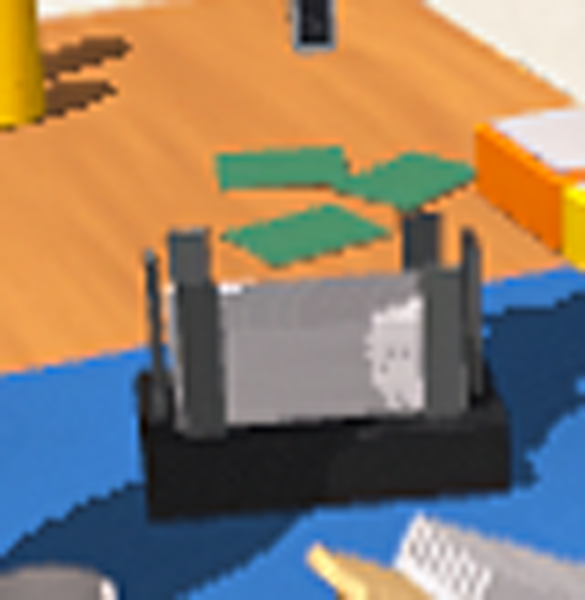

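The heatsink lies flat on the pile between the posts, its top edge running about (220,290) to (425,270) parallel to the foot, and the gripper is clear. Hand in.

```bash
python3 -c "
from cell import workorder
print(workorder.close_job())"
```

```text
the job is handed in; nothing more can be done
None
```

The long heatsink was lowered until it touched the pile at about 9 N, released, and lay flat, fins up, between the posts in the last picture; the job is handed in at about 25 s, but no verdict came back.

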